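# Index the vial carrier and lock it under the hold-down arm

## Task

Push the vial carrier along its track, without gripping it, until it clicks into the station in front of the head that has the upright hold-down arm, then fold that arm fully down into the slot across the carrier. Push gently, never harder than 25 N, keep the four vials standing in their pockets, and leave everything else on the bench as it is.

Things in the scene. Friction and masses are not known exactly. Their poses are not given: they have to be found in the camera images.
- track: fixed white and aluminium track, 130 wide (its x) x 470 long (its y) x 37 mm tall; origin under its centre on the bench. The channel between its two lips is 83 mm wide, open above, floor 12 mm above the bench; stops 37 mm tall close it 225 mm either side of the centre. Two stations lie 125 mm either side of the centre along y; the carrier starts between them.
- carrier: grey sledge in the track, held down by the lips: 120 mm long (y, along the track), 76 mm wide above the lips, 0.5 kg; origin under its centre, 12 mm above the bench; axes as the track's. Push on its upright end faces, 60 mm from its centre, which rise 44 mm above its underside. The slot across its middle (along x) is 20 mm wide, floor at 30 mm, sides to 44 mm.
- vial0: loose capped glass vial, 22.5 mm wide, 46 mm tall, standing 8 mm deep in the carrier's pocket at x -18, y -40 mm; its top is 82 mm above the carrier's underside; origin under its centre
- vial1: loose capped glass vial, 22.5 mm wide, 46 mm tall, standing 8 mm deep in the carrier's pocket at x -18, y +40 mm; its top is 82 mm above the carrier's underside; origin under its centre
- vial2: loose capped glass vial, 22.5 mm wide, 46 mm tall, standing 8 mm deep in the carrier's pocket at x +18, y -40 mm; its top is 82 mm above the carrier's underside; origin under its centre
- vial3: loose capped glass vial, 22.5 mm wide, 46 mm tall, standing 8 mm deep in the carrier's pocket at x +18, y +40 mm; its top is 82 mm above the carrier's underside; origin under its centre
- clamp_head: fixed white head on the far (+x) side of the track, 76 x 76 mm, rear column 120 mm tall, at one of the two stations (either one). Origin under its centre on the bench; axes as the track's. The track's middle line runs at x = -105 mm in this frame.
- station (a point): point on the track's middle line in front of the clamp head, 12 mm above the bench, where the carrier's origin belongs. Sprung plungers in the track's walls drop into notches in the carrier's sides here; they resist with about 5 N when the carrier's end meets them, 60 mm early, and draw the carrier in over the last 3 mm or so.
- hold_arm (a joint): hinge of the hold-down arm on the clamp head, axis along the head's y: 0 = leaning 0.15 rad back from upright (away from the robot), 0.15 = upright, 1.72 (its stop) = level, pointing to the robot across the carrier. It stays where it is left (0.1 N m). The arm is a steel bar 12 mm wide (y), 8 mm thick.
- clamp_hinge (a point): hinge axis of the hold-down arm, 52 mm above the bench, 35 mm on the robot's side of the head's origin
- clamp_knob (a point): centre of the black grip at the arm's free end: a cylinder 18 mm in diameter, 26 mm long along the head's y, 148 mm from the hinge; it can be pinched by its end faces. With the arm down it is 52 mm above the bench, 78 mm to the robot's side of the track's middle line, with free space under it
- reader: fixed white box of 76 x 76 x 112 mm with a dark window and no arm, at the other station; origin under its centre
- septa_jar: white jar, 60 mm wide, 70 mm tall, beyond the track between the clamp head and the reader; origin under its centre. Leave alone.
- driver: screwdriver lying on the bench, near the robot on its left. Leave alone.
- spanner: spanner lying on the bench, near the robot on its right. Leave alone.
- cap_tray: low white divided tray, 100 x 140 x 35 mm, left of the track; origin under its centre. Leave alone.
- spare_vial: one spare capped vial, 22.5 mm wide, 46 mm tall, standing on the bench between robot and track; origin under its centre. Leave alone.

How it is judged:
By the outcome, as a careful person would: the job done as asked, in the order asked, and still so for the second after the job is handed in, with the robot touching nothing.
It also fails if it takes over 64 s, if anything falls off the work surface, if the arm or the gripper's body presses on something with over 40 N, if the wrist force passes 120 N, or if a joint passes its speed limit or range.

## Robot

A 7-joint arm with a two-finger parallel gripper is mounted at the origin on the work surface. World frame = base frame: x ahead of the robot, y to its left, z up, the work surface at z = 0. Lengths are in m, angles in rad, forces in N, time in s.
With the tool pointing down it reaches from about 0.4 to 0.925 m from the base axis. Payload 5.6 kg.
Tool frame: the origin (TCP) lies at the very end of the fingers, on their centre line; the grasp point (between the pads) lies 19 mm behind it; z points along the fingers, y is the line along which they close (so a half turn about z gives the same grasp; the last joint's range is limited). The gripper opens to 85 mm and grips with 20 to 120 N. Pads are 22 mm wide; open, the fingers measure 114 mm over their backs; the gripper's body (76 mm by 85 mm) begins 54 mm behind the grasp point. The pads swing forward as they close: fully open they stand 13 mm farther back than shut.
Start: joints at [1.077, 0.468, -0.012, 1.603, 0.006, 1.071, -0.056], TCP at [0.283, -0.585, 0.231] pointing down, gripper open.
Joint ranges: [-2.53, 2.53], [-0.31, 2.02], [-1.57, 1.55], [0.28, 2.44], [-1.29, 4.43], [0.15, 1.84], [-2.92, 2.92]. Speed limits (rad/s): [2.57, 2.57, 3.14, 3.14, 3.14, 3.14, 3.14].

## Interface

Orientations are given as a unit quaternion [x, y, z, w].
In Python, from station import readout, eyes, r gives the robot as it stands.
- The arm moves only by the tool carry_out, never from a script. Its argument "rows" is a list of rows, each an object of numbers: "gripper": the finger opening in m, from 0 to 0.0854; "dx", "dy", "dz": the shift along the tool's x, y, z in m; "spin": the turn about the tool's z in rad. A call has 1 to 5 rows; each row is the pose to reach, as a shift and turn from the pose commanded when the call began, along the tool's axes at that moment; what a row does not reach only later rows make up. A row lasts 1/10 s, in which the tool goes at most 50 mm and 8.59 degrees, less where a joint would pass 70% of its speed; a pose out of reach is approached as far as the arm can. A call with a gripper value outside its range is refused whole. The fingers move at their own pace and stop on an object; "newtons" is the grip in N (left out, the last holds). Time passes only in rows, so rows that repeat a pose let the fingers close. It gives the time, the measured TCP pose, the force, the opening and the grip force at its end, in the units of the state.
- readout.get_state(): the state, without advancing time (a new reading comes with each control period).
- eyes.read_camera(name): name is "side" or "top"; returns the picture (480x640x3 uint8, blue, green, red); there is no depth.
- eyes.get_calibration(name): a dict with "mtx" (3x3 intrinsics, pixels), "world_from_camera" (4x4, takes a point from camera to world coordinates). Camera axes: x right, y down, z forward; pixel columns grow to the right and rows downward; lengths in m; the calibration is good to about 2 mm. A picture is of the moment at which its call begins. get_calibration takes no time and is no camera call.
- r.close_job(): hands the job in; it is judged then, once.
The state is a dict: "time_s": time; "q": joint angles; "qvel": joint speeds; "joint_torque": joint torques, N m; "ee_pos": TCP position; "tcp_rot": TCP orientation; "wrist_force": force on the tool from outside, world axes, zero at the start; "torque": the same for the moment, N m; "width": finger opening in m; "grip_force": force on a finger pad.
Only numpy, scipy, OpenCV 4.12 (cv2) and the standard library are available. Lean on these libraries where they do the work, as an engineer would, in place of code of your own. Each camera call takes 0.05 s, during which the arm holds its last target. There are 200 camera calls.

## Working session

There is one attempt and no reset: what is moved stays moved. The work goes in short steps, Python scripts to look and compute and a tool call to move; the robot and the scene stay as the last step left them, time stands still between calls to the robot, and variables do not carry over. Pictures are saved under pics/ and viewed, at most 10 in all, crops included, and the job is handed in when it is done.

Besides the shell and the picture viewer there is one more tool, called after "Emit:" by a JSON object that holds its "fn" and its "kwargs". carry_out: Moves the arm, as the interface text tells. Its arguments: {"type":"object","properties":{"rows":{"type":"array","items":{"type":"object","properties":{"gripper":{"type":"number"},"dx":{"type":"number"},"dy":{"type":"number"},"dz":{"type":"number"},"spin":{"type":"number"}}}},"newtons":{"type":"number"}},"required":["rows"]}

```bash
mkdir -p pics; ls
python3 - <<'E'
from station import readout, eyes, r
import cv2
for n in("top","side"):
    cv2.imwrite(f"pics/{n}0.png",eyes.read_camera(n)); c=eyes.get_calibration(n); print(n,c["mtx"].tolist(),c["world_from_camera"].round(4).tolist())
s=readout.get_state(); print({k:s[k] for k in("time_s","ee_pos","tcp_rot","wrist_force","width")})
E
```

```text
pics
top [[589.806192850424, 0.0, 311.6401315868185], [0.0, 589.806192850424, 239.33309674026725], [0.0, 0.0, 1.0]] [[-0.0258, -0.9867, 0.1603, 0.2822], [-0.9996, 0.0244, -0.0107, 0.0693], [0.0066, -0.1605, -0.987, 1.4589], [0.0, 0.0, 0.0, 1.0]]
side [[445.9902555173516, 0.0, 323.90372377589364], [0.0, 445.9902555173516, 227.63461279133082], [0.0, 0.0, 1.0]] [[-0.9351, -0.253, 0.2481, 0.2512], [-0.3544, 0.663, -0.6594, 0.694], [0.0023, -0.7045, -0.7097, 0.8226], [0.0, 0.0, 0.0, 1.0]]
{'time_s': 0.1, 'ee_pos': array([ 0.28292579, -0.58462477,  0.23040268]), 'tcp_rot': array([ 9.74714813e-01,  2.23451020e-01, -2.16596906e-04, -7.91889341e-04]), 'wrist_force': array([-0.07673744,  0.25794932,  0.50348623]), 'width': 0.08533073140386851}
```

View pics/top0.png

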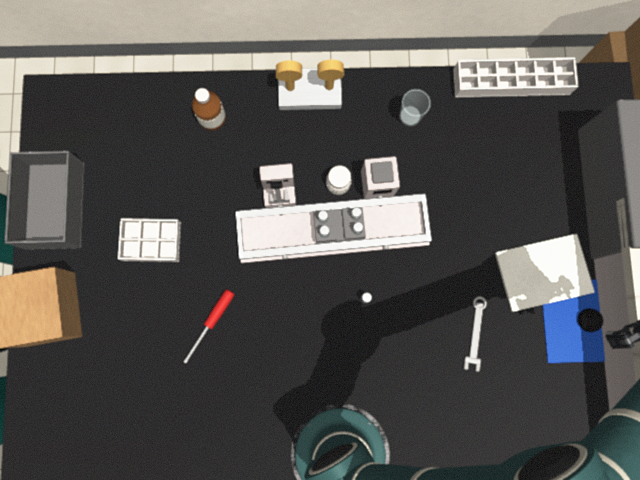

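View pics/side0.png

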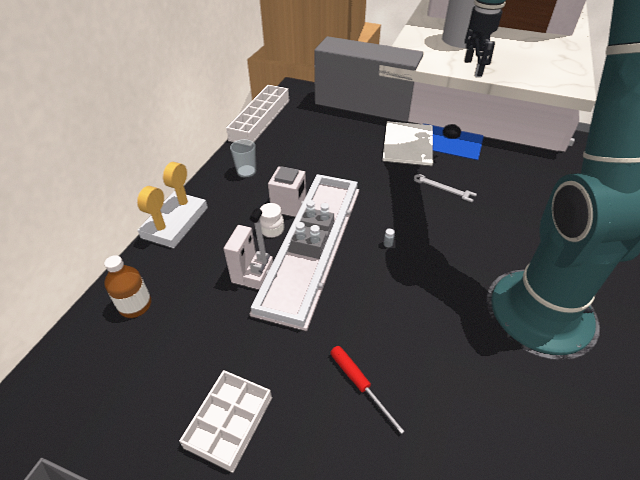

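The top view shows the track from about (237,211) to (430,243), the carrier near (340,223), the clamp head at (278,185) on the left (+y), and the reader at (381,177). I'll enlarge both views to measure.

```bash
cat > h.py <<'E'
import numpy as np, cv2
from station import readout, eyes, r
def ray(n,p):
    c=eyes.get_calibration(n); T=np.array(c["world_from_camera"]); d=T[:3,:3]@np.linalg.inv(c["mtx"])@[p[0],p[1],1.]
    return T[:3,3],d
def onz(n,p,z):
    o,d=ray(n,p); return o+d*(z-o[2])/d[2]
def proj(n,P):
    c=eyes.get_calibration(n); T=np.linalg.inv(c["world_from_camera"]); q=c["mtx"]@(T[:3,:3]@np.array(P)+T[:3,3]); return q[:2]/q[2]
def tri(a,b):
    (o1,d1),(o2,d2)=ray("top",a),ray("side",b)
    t=np.linalg.lstsq(np.c_[d1,-d2],o2-o1,rcond=None)[0]; p,q=o1+d1*t[0],o2+d2*t[1]; return (p+q)/2,np.linalg.norm(p-q)
E
python3 - <<'E'
import cv2
a=cv2.imread("pics/top0.png")[145:275,230:440]; cv2.imwrite("pics/topc.png",cv2.resize(a,None,fx=3.8,fy=3.8,interpolation=cv2.INTER_CUBIC))
a=cv2.imread("pics/side0.png")[160:340,210:410]; cv2.imwrite("pics/sidec.png",cv2.resize(a,None,fx=3.3,fy=3.3,interpolation=cv2.INTER_CUBIC))
E
```

```text
(no output)
```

View pics/topc.png

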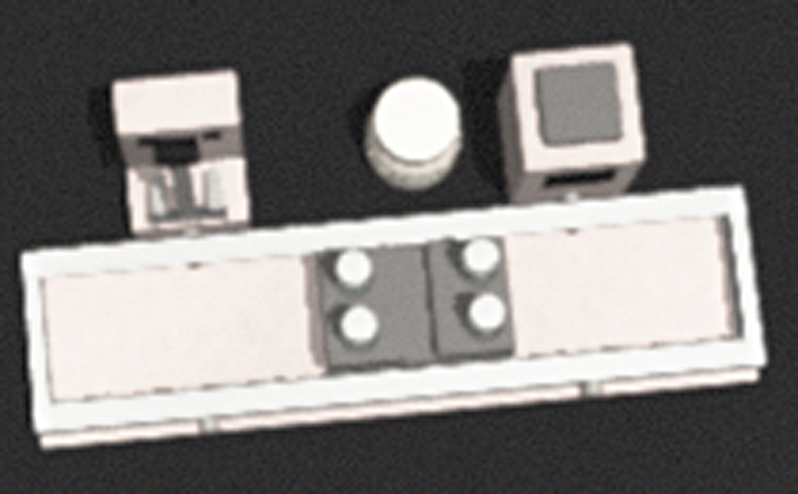

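View pics/sidec.png

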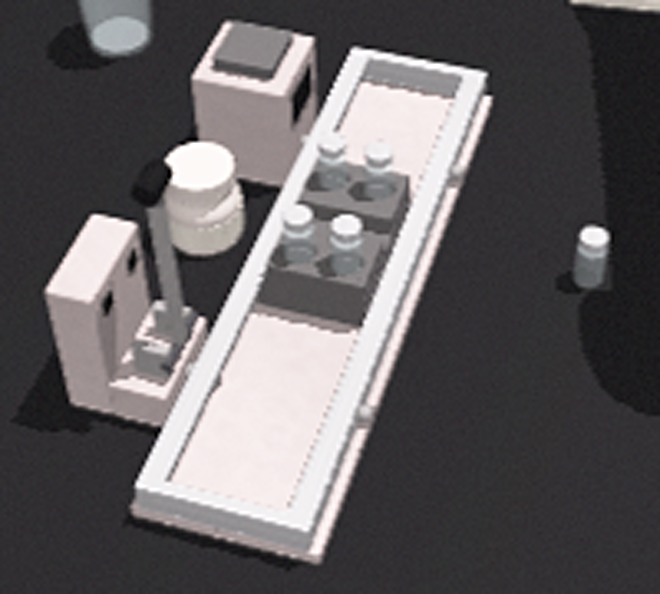

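Top crop: track corners at (22,255), (745,187), (765,368) and (37,432). Vial caps are at (353,268), (360,325), (480,257) and (487,311). Side crop: the knob is at (153,182), with the arm upright at the near-left head.

Run:
```python
from h import *
t=lambda u,v:(230+(u+.5)/3.8-.5,145+(v+.5)/3.8-.5); s=lambda u,v:(210+(u+.5)/3.3-.5,160+(v+.5)/3.3-.5)
C=np.array([onz("top",t(*p),.037) for p in[(22,255),(745,187),(765,368),(37,432)]]); print("corners",C.round(3).tolist())
D=np.array([onz("side",s(*p),.037) for p in[(135,488),(355,50),(487,73),(312,532)]]); print("side corners",D.round(3).tolist())
for X in(C,D):
    print([np.linalg.norm(X[i]-X[(i+1)%4]).round(3) for i in range(4)])
    c=X.mean(0); y=(X[0]-X[1])+(X[3]-X[2]); a=np.arctan2(y[1],y[0])-np.pi/2; print("centre",c.round(4),"yaw",a.round(4))
    R=np.array([[np.cos(a),-np.sin(a)],[np.sin(a),np.cos(a)]]);
    print("station",(c[:2]+R@[0,.125]).round(4),"knob down",(c[:2]+R@[-.078,.125]).round(4),"hinge",(c[:2]+R@[.07,.125]).round(4))
    V=np.array([onz("top",t(*p),.094)[:2] for p in[(353,268),(360,325),(480,257),(487,311)]]); print("vials local",((V-c[:2])@R).round(4).tolist())
    W=np.array([onz("side",s(*p),.094)[:2] for p in[(331,145),(379,154),(298,216),(347,227)]]); print("vials side local",((W-c[:2])@R).round(4).tolist())
    H=onz("side",s(153,182),.198)[:2]; print("knob side at z.198 local",((H-c[:2])@R).round(4))
    H=np.append(c[:2]+R@[.07+.148*np.sin(.15),.125],.052+.148*np.cos(.15)); print(H,proj("top",H),proj("side",H))
```

```text
corners [[0.586, 0.239, 0.037], [0.62, -0.231, 0.037], [0.501, -0.238, 0.037], [0.471, 0.231, 0.037]]
side corners [[0.586, 0.241, 0.037], [0.618, -0.225, 0.037], [0.503, -0.236, 0.037], [0.468, 0.231, 0.037]]
[np.float64(0.472), np.float64(0.12), np.float64(0.469), np.float64(0.116)]
centre [5.445e-01 3.000e-04 3.700e-02] yaw 0.0676
station [0.5361 0.125 ] knob down [0.4582 0.1197] hinge [0.6059 0.1297]
vials local [[0.0183, 0.0259], [-0.0179, 0.025], [0.018, -0.0534], [-0.0164, -0.0542]]
vials side local [[0.019, -0.0496], [-0.0177, -0.0506], [0.018, 0.0276], [-0.0182, 0.0279]]
knob side at z.198 local [0.0753 0.1234]
[0.62796099 0.13120924 0.19833812] [275.68642856 176.96342363] [248.03144528 213.54586463]
[np.float64(0.467), np.float64(0.115), np.float64(0.468), np.float64(0.119)]
centre [0.5437 0.0027 0.037 ] yaw 0.0712
station [0.5348 0.1274] knob down [0.457  0.1218] hinge [0.6046 0.1324]
vials local [[0.019, 0.0233], [-0.0172, 0.0226], [0.0184, -0.056], [-0.0159, -0.0566]]
vials side local [[0.0194, -0.0522], [-0.0172, -0.053], [0.0188, 0.0251], [-0.0174, 0.0255]]
knob side at z.198 local [0.0764 0.1206]
[0.62665457 0.13392775 0.19833812] [274.46095975 177.56759007] [247.98131669 214.56354572]
```

```bash
cat >> h.py <<'E'
C=np.array([.544,.0015]); A=.0695; RT=np.array([[np.cos(A),-np.sin(A)],[np.sin(A),np.cos(A)]])
def loc(P): return (np.asarray(P)[:2]-C)@RT
def where():
    s=readout.get_state(); q=s["tcp_rot"]
    from scipy.spatial.transform import Rotation as Ro
    M=Ro.from_quat(q).as_matrix(); f=RT.T@s["wrist_force"][:2]
    print("t",round(s["time_s"],2),"local",loc(s["ee_pos"]).round(4),"z",s["ee_pos"][2].round(4),"toolx yaw local",(np.arctan2(M[1,0],M[0,0])-A).round(4),"F local",f.round(1),s["wrist_force"][2].round(1),"w",round(s["width"],4),"q7",s["q"][6].round(2))
    return s,M
def togo(x,y,z,yaw):
    s,M=where(); P=np.append(C+RT@[x,y],z); d=M.T@(P-s["ee_pos"])
    print("togo d",d.round(4),"spin",(-(yaw+A-np.arctan2(M[1,0],M[0,0]))).round(4))
E
python3 -c "
from h import *
togo(0,-.125,.23,np.pi/2)"
```

```text
t 0.1 local [-0.3011 -0.5666] z 0.2304 toolx yaw local 0.3812 F local [-0.1  0.3] 0.5 w 0.0853 q7 -0.06
togo d [ 0.4438 -0.2978  0.0009] spin -1.1896
```

Emit:
{"fn": "carry_out", "kwargs": {"rows": [{"dx":0.444,"dy":-0.298,"spin":-1.19,"gripper":0},{"dx":0.444,"dy":-0.298,"spin":-1.19,"gripper":0},{"dx":0.444,"dy":-0.298,"spin":-1.19,"gripper":0},{"dx":0.444,"dy":-0.298,"spin":-1.19,"gripper":0},{"dx":0.444,"dy":-0.298,"spin":-1.19,"gripper":0}], "newtons": 20}}

```text
schema error: expected keys gripper, dx, dy, dz, spin
```

```bash
python3 -c "
from h import *
togo(0,-.125,.23,np.pi/2)"
```

```text
t 0.1 local [-0.3011 -0.5666] z 0.2304 toolx yaw local 0.3812 F local [-0.1  0.3] 0.5 w 0.0853 q7 -0.06
togo d [ 0.4438 -0.2978  0.0009] spin -1.1896
```

All keys are required.

Emit:
{"fn": "carry_out", "kwargs": {"rows": [{"dx":0.444,"dy":-0.298,"dz":0,"spin":-1.19,"gripper":0},{"dx":0.444,"dy":-0.298,"dz":0,"spin":-1.19,"gripper":0},{"dx":0.444,"dy":-0.298,"dz":0,"spin":-1.19,"gripper":0},{"dx":0.444,"dy":-0.298,"dz":0,"spin":-1.19,"gripper":0},{"dx":0.444,"dy":-0.298,"dz":0,"spin":-1.19,"gripper":0}], "newtons": 20}}

```text
time_s: 0.6
ee_pos: [0.4098, -0.3673, 0.2311]
tcp_rot: [0.823, 0.567, -0.0, -0.0]
wrist_force: [0.9, -1.0, 0.2]
width: 0.0121
grip_force: 0.0
```

```bash
python3 -c "
from h import *
togo(0,-.125,.23,np.pi/2)"
```

```text
t 0.6 local [-0.1595 -0.3586] z 0.2311 toolx yaw local 1.1373 F local [ 0.8 -1. ] 0.2 w 0.0121 q7 0.22
togo d [0.2789 0.0466 0.0011] spin -0.4335
```

Emit:
{"fn": "carry_out", "kwargs": {"rows": [{"dx":0.279,"dy":0.0466,"dz":0,"spin":-0.4335,"gripper":0},{"dx":0.279,"dy":0.0466,"dz":0,"spin":-0.4335,"gripper":0},{"dx":0.279,"dy":0.0466,"dz":0,"spin":-0.4335,"gripper":0},{"dx":0.279,"dy":0.0466,"dz":0,"spin":-0.4335,"gripper":0},{"dx":0.279,"dy":0.0466,"dz":0,"spin":-0.4335,"gripper":0}]}}

```text
time_s: 1.1
ee_pos: [0.5373, -0.1527, 0.2311]
tcp_rot: [0.684, 0.729, -0.0, -0.0]
wrist_force: [1.2, 0.2, 0.7]
width: 0.0001
grip_force: 0.0
```

```bash
python3 -c "
from h import *
togo(0,-.125,.10,np.pi/2)"
```

```text
t 1.1 local [-0.0174 -0.1533] z 0.2311 toolx yaw local 1.5643 F local [1.2 0.1] 0.7 w 0.0001 q7 0.13
togo d [0.0284 0.0172 0.1311] spin -0.0065
```

Emit:
{"fn": "carry_out", "kwargs": {"rows": [{"dx":0.0284,"dy":0.017,"dz":0,"spin":-0.006,"gripper":0},{"dx":0.0284,"dy":0.017,"dz":0.05,"spin":-0.006,"gripper":0},{"dx":0.0284,"dy":0.017,"dz":0.1,"spin":-0.006,"gripper":0},{"dx":0.0284,"dy":0.017,"dz":0.13,"spin":-0.006,"gripper":0},{"dx":0.0284,"dy":0.017,"dz":0.13,"spin":-0.006,"gripper":0}]}}

```text
time_s: 1.6
ee_pos: [0.5483, -0.1242, 0.0967]
tcp_rot: [0.682, 0.731, -0.002, -0.004]
wrist_force: [-0.3, -0.2, -0.2]
width: -0.0006
grip_force: 0.0
```

```bash
python3 -c "
from h import *
togo(0,-.12,.040,np.pi/2)
cv2.imwrite('pics/t1.png',cv2.resize(eyes.read_camera('side')[150:350,200:420],None,fx=2.7,fy=2.7,interpolation=cv2.INTER_CUBIC))"
```

```text
t 1.6 local [-0.0044 -0.1257] z 0.0967 toolx yaw local 1.5711 F local [-0.3 -0.2] -0.2 w -0.0006 q7 -0.01
togo d [0.0055 0.0049 0.0566] spin 0.0003
```

View pics/t1.png

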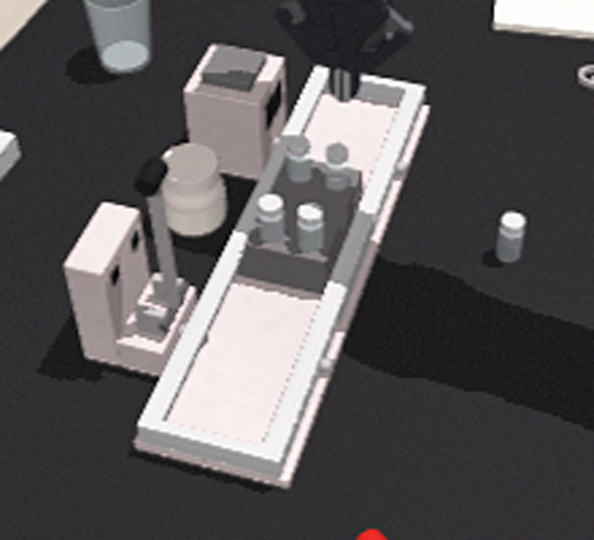

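The closed fingers, at (345,85) in the crop, are centred over the channel behind the carrier. The knuckles bulge only across the track.

Emit:
{"fn": "carry_out", "kwargs": {"rows": [{"dx":0.005,"dy":0.005,"dz":0.02,"spin":0,"gripper":0},{"dx":0.005,"dy":0.005,"dz":0.045,"spin":0,"gripper":0},{"dx":0.012,"dy":0.005,"dz":0.0566,"spin":0,"gripper":0},{"dx":0.022,"dy":0.005,"dz":0.0566,"spin":0,"gripper":0},{"dx":0.028,"dy":0.005,"dz":0.0566,"spin":0,"gripper":0}]}}

```text
time_s: 2.15
ee_pos: [0.556, -0.095, 0.0461]
tcp_rot: [0.682, 0.732, 0.001, 0.001]
wrist_force: [0.1, -0.4, -0.0]
width: -0.0002
grip_force: 0.0
```

```bash
python3 -c "
from h import *
togo(0,-.07,.040,np.pi/2)"
```

```text
t 2.15 local [ 0.0053 -0.0971] z 0.0461 toolx yaw local 1.5719 F local [ 0.  -0.4] -0.0 w -0.0002 q7 -0.1
togo d [ 0.0271 -0.0053  0.0061] spin 0.0011
```

Emit:
{"fn": "carry_out", "kwargs": {"rows": [{"dx":0.003,"dy":-0.005,"dz":0.005,"spin":0,"gripper":0},{"dx":0.006,"dy":-0.005,"dz":0.005,"spin":0,"gripper":0},{"dx":0.01,"dy":-0.005,"dz":0.005,"spin":0,"gripper":0},{"dx":0.014,"dy":-0.005,"dz":0.005,"spin":0,"gripper":0},{"dx":0.018,"dy":-0.005,"dz":0.005,"spin":0,"gripper":0}]}}

```text
time_s: 2.65
ee_pos: [0.5492, -0.0792, 0.04]
tcp_rot: [0.682, 0.731, -0.0, 0.0]
wrist_force: [0.5, -1.0, 0.7]
width: -0.0002
grip_force: 0.6
```

```bash
python3 -c "
from h import *
where()"
```

```text
t 2.65 local [-0.0004 -0.0809] z 0.04 toolx yaw local 1.5702 F local [ 0.4 -1. ] 0.7 w -0.0002 q7 -0.13
```

Emit:
{"fn": "carry_out", "kwargs": {"rows": [{"dx":0.004,"dy":0,"dz":0,"spin":0,"gripper":0},{"dx":0.008,"dy":0,"dz":0,"spin":0,"gripper":0},{"dx":0.012,"dy":0,"dz":0,"spin":0,"gripper":0},{"dx":0.016,"dy":0,"dz":0,"spin":0,"gripper":0},{"dx":0.02,"dy":0,"dz":0,"spin":0,"gripper":0}]}}

```text
time_s: 3.15
ee_pos: [0.5475, -0.0587, 0.0396]
tcp_rot: [0.682, 0.731, -0.0, -0.0]
wrist_force: [-0.5, -0.9, 0.9]
width: -0.0003
grip_force: 0.6
```

Emit:
{"fn": "carry_out", "kwargs": {"rows": [{"dx":0.004,"dy":0,"dz":0,"spin":0,"gripper":0},{"dx":0.008,"dy":0,"dz":0,"spin":0,"gripper":0},{"dx":0.012,"dy":0,"dz":0,"spin":0,"gripper":0},{"dx":0.016,"dy":0,"dz":0,"spin":0,"gripper":0},{"dx":0.02,"dy":0,"dz":0,"spin":0,"gripper":0}]}}

```text
time_s: 3.65
ee_pos: [0.546, -0.0387, 0.0396]
tcp_rot: [0.682, 0.731, -0.0, -0.0]
wrist_force: [-0.2, -0.7, 1.2]
width: 0.0003
grip_force: 0.6
```

```bash
python3 -c "
from h import *
where()"
```

```text
t 3.65 local [-0.0008 -0.0403] z 0.0396 toolx yaw local 1.5707 F local [-0.2 -0.7] 1.2 w 0.0003 q7 -0.21
```

Emit:
{"fn": "carry_out", "kwargs": {"rows": [{"dx":0.004,"dy":0.0005,"dz":0,"spin":0,"gripper":0},{"dx":0.008,"dy":0.0005,"dz":0,"spin":0,"gripper":0},{"dx":0.012,"dy":0.0005,"dz":0,"spin":0,"gripper":0},{"dx":0.016,"dy":0.0005,"dz":0,"spin":0,"gripper":0},{"dx":0.02,"dy":0.0005,"dz":0,"spin":0,"gripper":0}]}}

```text
time_s: 4.15
ee_pos: [0.5451, -0.0187, 0.0396]
tcp_rot: [0.682, 0.731, -0.0, -0.0]
wrist_force: [0.5, -1.2, -0.1]
width: 0.0
grip_force: 0.6
```

Emit:
{"fn": "carry_out", "kwargs": {"rows": [{"dx":0.004,"dy":0,"dz":0,"spin":0,"gripper":0},{"dx":0.007,"dy":0,"dz":0,"spin":0,"gripper":0},{"dx":0.01,"dy":0,"dz":0,"spin":0,"gripper":0},{"dx":0.012,"dy":0,"dz":0,"spin":0,"gripper":0},{"dx":0.014,"dy":0,"dz":0,"spin":0,"gripper":0}]}}

```text
time_s: 4.65
ee_pos: [0.5442, -0.0073, 0.0397]
tcp_rot: [0.683, 0.731, -0.001, 0.001]
wrist_force: [-0.1, -6.5, 1.0]
width: -0.0002
grip_force: 2.9
```

```bash
python3 -c "
from h import *
where()
cv2.imwrite('pics/t2.png',cv2.resize(eyes.read_camera('side')[150:350,200:420],None,fx=2.7,fy=2.7,interpolation=cv2.INTER_CUBIC))"
```

```text
t 4.65 local [-0.0004 -0.0088] z 0.0397 toolx yaw local 1.5692 F local [-0.5 -6.5] 1.0 w -0.0002 q7 -0.27
```

View pics/t2.png

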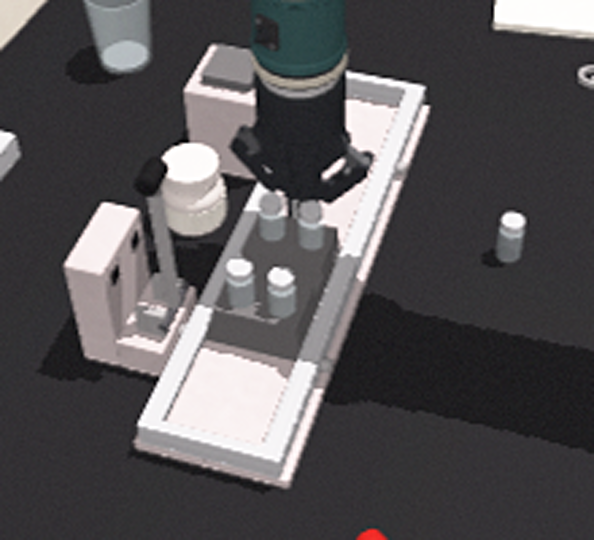

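The carrier has met the plungers (6.5 N, as expected), and all four vials are standing. I'll continue slowly.

Emit:
{"fn": "carry_out", "kwargs": {"rows": [{"dx":0.002,"dy":0,"dz":0,"spin":0,"gripper":0},{"dx":0.004,"dy":0,"dz":0,"spin":0,"gripper":0},{"dx":0.006,"dy":0,"dz":0,"spin":0,"gripper":0},{"dx":0.008,"dy":0,"dz":0,"spin":0,"gripper":0},{"dx":0.01,"dy":0,"dz":0,"spin":0,"gripper":0}]}}

```text
time_s: 5.2
ee_pos: [0.5435, 0.0053, 0.0396]
tcp_rot: [0.682, 0.731, 0.0, -0.0]
wrist_force: [-0.1, -2.8, 0.7]
width: 0.0
grip_force: 1.2
```

```bash
python3 -c "
from h import *
where()"
```

```text
t 5.2 local [-0.0002  0.0038] z 0.0396 toolx yaw local 1.5711 F local [-0.3 -2.8] 0.7 w 0.0 q7 -0.29
```

Emit:
{"fn": "carry_out", "kwargs": {"rows": [{"dx":0.003,"dy":0,"dz":0,"spin":0,"gripper":0},{"dx":0.006,"dy":0,"dz":0,"spin":0,"gripper":0},{"dx":0.01,"dy":0,"dz":0,"spin":0,"gripper":0},{"dx":0.014,"dy":0,"dz":0,"spin":0,"gripper":0},{"dx":0.018,"dy":0,"dz":0,"spin":0,"gripper":0}]}}

```text
time_s: 5.7
ee_pos: [0.5422, 0.0233, 0.0396]
tcp_rot: [0.682, 0.731, -0.0, -0.0]
wrist_force: [-0.8, -2.6, 0.5]
width: 0.0002
grip_force: 1.2
```

Emit:
{"fn": "carry_out", "kwargs": {"rows": [{"dx":0.004,"dy":0,"dz":0,"spin":0,"gripper":0},{"dx":0.008,"dy":0,"dz":0,"spin":0,"gripper":0},{"dx":0.012,"dy":0,"dz":0,"spin":0,"gripper":0},{"dx":0.015,"dy":0,"dz":0,"spin":0,"gripper":0},{"dx":0.018,"dy":0,"dz":0,"spin":0,"gripper":0}]}}

```text
time_s: 6.2
ee_pos: [0.541, 0.0411, 0.0396]
tcp_rot: [0.682, 0.731, -0.0, -0.0]
wrist_force: [0.2, -2.2, -0.4]
width: -0.0002
grip_force: 1.2
```

```bash
python3 -c "
from h import *
where()"
```

```text
t 6.2 local [-0.0003  0.0397] z 0.0396 toolx yaw local 1.5708 F local [ 0.  -2.2] -0.4 w -0.0002 q7 -0.36
```

Now 1.5 mm per row, watching for the force drop of the click.

Emit:
{"fn": "carry_out", "kwargs": {"rows": [{"dx":0.0015,"dy":0,"dz":0,"spin":0,"gripper":0},{"dx":0.003,"dy":0,"dz":0,"spin":0,"gripper":0},{"dx":0.0045,"dy":0,"dz":0,"spin":0,"gripper":0},{"dx":0.006,"dy":0,"dz":0,"spin":0,"gripper":0},{"dx":0.0075,"dy":0,"dz":0,"spin":0,"gripper":0}]}}

```text
time_s: 6.7
ee_pos: [0.5405, 0.0483, 0.0396]
tcp_rot: [0.682, 0.731, -0.0, -0.0]
wrist_force: [-0.0, -2.1, 0.5]
width: -0.0001
grip_force: 1.2
```

Emit:
{"fn": "carry_out", "kwargs": {"rows": [{"dx":0.001,"dy":0,"dz":0,"spin":0,"gripper":0},{"dx":0.002,"dy":0,"dz":0,"spin":0,"gripper":0},{"dx":0.002,"dy":0,"dz":0,"spin":0,"gripper":0}]}}

```text
time_s: 7.0
ee_pos: [0.5404, 0.0508, 0.0396]
tcp_rot: [0.682, 0.731, 0.0, -0.0]
wrist_force: [1.1, -1.1, -1.1]
width: -0.0
grip_force: 0.4
```

```bash
python3 -c "
from h import *
where()"
```

```text
t 7.0 local [-0.0002  0.0495] z 0.0396 toolx yaw local 1.5711 F local [ 1.  -1.2] -1.1 w -0.0 q7 -0.37
```

Emit:
{"fn": "carry_out", "kwargs": {"rows": [{"dx":0.001,"dy":0,"dz":0,"spin":0,"gripper":0},{"dx":0.001,"dy":0,"dz":0,"spin":0,"gripper":0}]}}

```text
time_s: 7.2
ee_pos: [0.5404, 0.052, 0.0397]
tcp_rot: [0.682, 0.731, 0.0, -0.0]
wrist_force: [-0.2, 0.0, -0.8]
width: -0.0002
grip_force: 0.0
```

Emit:
{"fn": "carry_out", "kwargs": {"rows": [{"dx":0.001,"dy":0,"dz":0,"spin":0,"gripper":0},{"dx":0.001,"dy":0,"dz":0,"spin":0,"gripper":0}]}}

```text
time_s: 7.4
ee_pos: [0.5403, 0.0528, 0.0398]
tcp_rot: [0.682, 0.731, 0.0, -0.0]
wrist_force: [-0.1, 0.6, -0.1]
width: -0.0001
grip_force: 0.0
```

Emit:
{"fn": "carry_out", "kwargs": {"rows": [{"dx":0.001,"dy":0,"dz":0,"spin":0,"gripper":0},{"dx":0.001,"dy":0,"dz":0,"spin":0,"gripper":0}]}}

```text
time_s: 7.6
ee_pos: [0.5402, 0.0536, 0.0397]
tcp_rot: [0.682, 0.731, 0.0, -0.0]
wrist_force: [0.5, -0.2, 0.3]
width: 0.0001
grip_force: 0.0
```

```bash
python3 -c "
from h import *
where()
cv2.imwrite('pics/t3s.png',eyes.read_camera('side'));cv2.imwrite('pics/t3.png',eyes.read_camera('top'))"
```

```text
t 7.6 local [-0.0002  0.0522] z 0.0397 toolx yaw local 1.571 F local [ 0.5 -0.3] 0.3 w 0.0001 q7 -0.38
```

Contact was lost as the carrier was drawn in, so it has clicked. I'll back off, rise, and turn for the pinch.

Emit:
{"fn": "carry_out", "kwargs": {"rows": [{"dx":-0.02,"dy":0,"dz":0,"spin":0,"gripper":0},{"dx":-0.05,"dy":0,"dz":-0.0,"spin":0,"gripper":0},{"dx":-0.06,"dy":0,"dz":-0.045,"spin":0,"gripper":0},{"dx":-0.06,"dy":0,"dz":-0.095,"spin":0,"gripper":0},{"dx":-0.06,"dy":0,"dz":-0.145,"spin":0,"gripper":0}]}}

```text
time_s: 8.2
ee_pos: [0.5438, -0.0072, 0.1859]
tcp_rot: [0.683, 0.731, -0.0, -0.001]
wrist_force: [0.7, -0.7, -0.2]
width: 0.0001
grip_force: 0.0
```

Emit:
{"fn": "carry_out", "kwargs": {"rows": [{"dx":-0.06,"dy":0,"dz":-0.05,"spin":0.15,"gripper":0},{"dx":-0.06,"dy":0,"dz":-0.1,"spin":0.3,"gripper":0},{"dx":-0.06,"dy":0,"dz":-0.11,"spin":0.45,"gripper":0},{"dx":-0.06,"dy":0,"dz":-0.11,"spin":0.6,"gripper":0},{"dx":-0.06,"dy":0,"dz":-0.11,"spin":0.75,"gripper":0}]}}

```text
time_s: 8.7
ee_pos: [0.5489, -0.0669, 0.2962]
tcp_rot: [0.904, 0.427, 0.001, 0.001]
wrist_force: [0.3, 0.3, -0.1]
width: 0.0001
grip_force: 0.0
```

```bash
python3 -c "
from h import *
togo(0.03,0.06,.28,0)
a=eyes.read_camera('side');b=eyes.read_camera('top');cv2.imwrite('pics/t4.png',np.hstack([cv2.resize(x,(400,600),interpolation=cv2.INTER_CUBIC) for x in(a[190:310,220:300],b[140:260,230:310])]))"
```

```text
t 8.7 local [ 0.0002 -0.0686] z 0.2962 toolx yaw local 0.8136 F local [0.4 0.3] -0.1 w 0.0001 q7 -0.71
togo d [ 0.114  -0.0667  0.0162] spin 0.8136
```

View pics/t4.png

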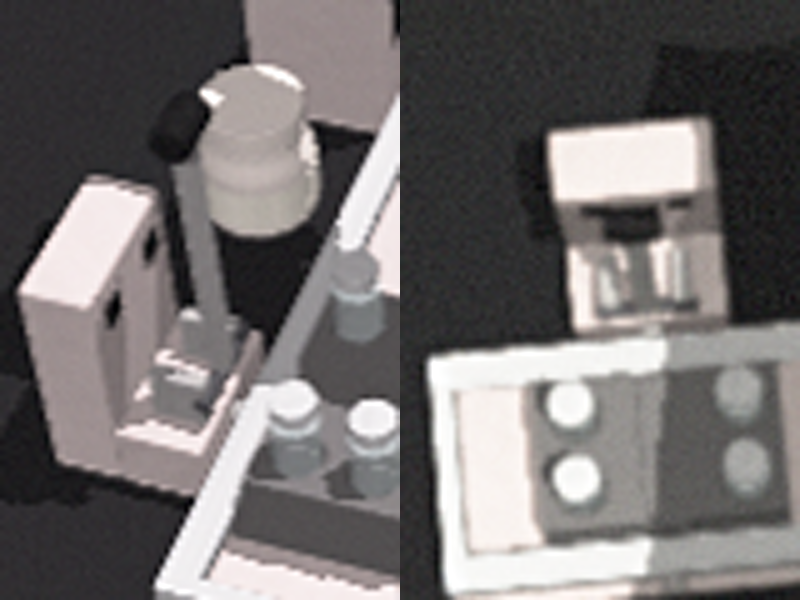

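Left (side): the knob is at crop (180,128), with the carrier and upright vials in front of it. Right (top): the knob is at crop (630,215), and the caps at (570,404), (577,478), (741,390) and (748,466).

Run:
```python
from h import *
T=lambda u,v:(230+(u-400+.5)/5-.5,140+(v+.5)/5-.5); S=lambda u,v:(220+(u+.5)/5-.5,190+(v+.5)/5-.5)
P,e=tri(T(630,215),S(180,128)); print("knob local",loc(P).round(4),P.round(4),e)
print("hinge angle",np.arctan2(P[2]-.052,0.07-loc(P)[0]))
v=np.array([loc(onz("top",T(*p),.094)) for p in[(570,404),(577,478),(741,390),(748,466)]]); print(v.round(4).tolist(),v.mean(0))
h=np.array([loc(onz("top",T(*p),.120)) for p in[(548,130),(697,120),(560,207),(705,192)]]); print("head top",h.round(4).tolist())
h=np.array([loc(onz("side",S(*p),.120)) for p in[(20,290),(93,178),(158,190),(95,305)]]); print("head side",h.round(4).tolist())
```

```text
knob local [0.0778 0.1243] [0.613  0.1309 0.1991] 0.003972733848742499
hinge angle 1.6240752403962808
[[0.0192, 0.164], [-0.0163, 0.1637], [0.0184, 0.0832], [-0.0182, 0.0833]] [0.00078324 0.12355937]
head top [[0.1455, 0.1621], [0.1438, 0.092], [0.1079, 0.1595], [0.1087, 0.0914]]
head side [[0.1422, 0.162], [0.1408, 0.0911], [0.11, 0.0896], [0.1082, 0.1606]]
```

```bash
python3 -c "
from h import *
togo(0.078,0.1247,.285,0)"
```

```text
t 8.8 local [-0.0003 -0.0681] z 0.295 toolx yaw local 0.8202 F local [0.3 0.4] 0.4 w -0.0003 q7 -0.7
togo d [ 0.1945 -0.0743  0.0099] spin 0.8202
```

Emit:
{"fn": "carry_out", "kwargs": {"rows": [{"dx":0.1945,"dy":-0.0743,"dz":0.01,"spin":0.82,"gripper":0.06},{"dx":0.1945,"dy":-0.0743,"dz":0.01,"spin":0.82,"gripper":0.06},{"dx":0.1945,"dy":-0.0743,"dz":0.01,"spin":0.82,"gripper":0.06},{"dx":0.1945,"dy":-0.0743,"dz":0.01,"spin":0.82,"gripper":0.06},{"dx":0.1945,"dy":-0.0743,"dz":0.01,"spin":0.82,"gripper":0.06}]}}

```text
time_s: 9.3
ee_pos: [0.6128, 0.1377, 0.2837]
tcp_rot: [0.996, 0.089, -0.001, -0.002]
wrist_force: [-0.5, -0.0, 0.2]
width: 0.06
grip_force: 0.0
```

```bash
python3 -c "
from h import *
togo(0.078,0.1247,.285,0)"
```

```text
t 9.3 local [0.0781 0.1311] z 0.2837 toolx yaw local 0.1097 F local [-0.5  0. ] 0.2 w 0.06 q7 -1.76
togo d [-0.0008  0.0063 -0.0013] spin 0.1097
```

Emit:
{"fn": "carry_out", "kwargs": {"rows": [{"dx":0,"dy":0.003,"dz":0,"spin":0.11,"gripper":0.06},{"dx":0,"dy":0.003,"dz":0,"spin":0.11,"gripper":0.06}]}}

```text
time_s: 9.5
ee_pos: [0.6134, 0.1292, 0.2838]
tcp_rot: [0.999, 0.035, -0.001, 0.0]
wrist_force: [0.3, -0.6, 0.0]
width: 0.0599
grip_force: 0.0
```

```bash
python3 -c "
from h import *
togo(0.078,0.1247,.187,0)"
```

```text
t 9.5 local [0.0781 0.1226] z 0.2838 toolx yaw local -0.0003 F local [ 0.3 -0.7] 0.0 w 0.0599 q7 -1.85
togo d [ 0.     -0.0021  0.0968] spin -0.0003
```

Emit:
{"fn": "carry_out", "kwargs": {"rows": [{"dx":0,"dy":-0.002,"dz":0.03,"spin":0,"gripper":0.06},{"dx":0,"dy":-0.002,"dz":0.06,"spin":0,"gripper":0.06},{"dx":0,"dy":-0.002,"dz":0.085,"spin":0,"gripper":0.06},{"dx":0,"dy":-0.002,"dz":0.097,"spin":0,"gripper":0.06},{"dx":0,"dy":-0.002,"dz":0.097,"spin":0,"gripper":0.06}]}}

```text
time_s: 10.0
ee_pos: [0.6125, 0.1295, 0.1859]
tcp_rot: [0.999, 0.033, -0.002, 0.0]
wrist_force: [-0.4, 0.2, 0.5]
width: 0.0598
grip_force: 0.0
```

```bash
python3 -c "
from h import *
togo(0.078,0.1247,.187,0)
a=eyes.read_camera('side')[150:300,190:350];cv2.imwrite('pics/t5.png',cv2.resize(a,(640,600),interpolation=cv2.INTER_CUBIC))"
```

```text
t 10.0 local [0.0772 0.123 ] z 0.1859 toolx yaw local -0.003 F local [-0.4  0.2] 0.5 w 0.0598 q7 -1.87
togo d [ 0.0007 -0.0017 -0.0011] spin -0.003
```

View pics/t5.png

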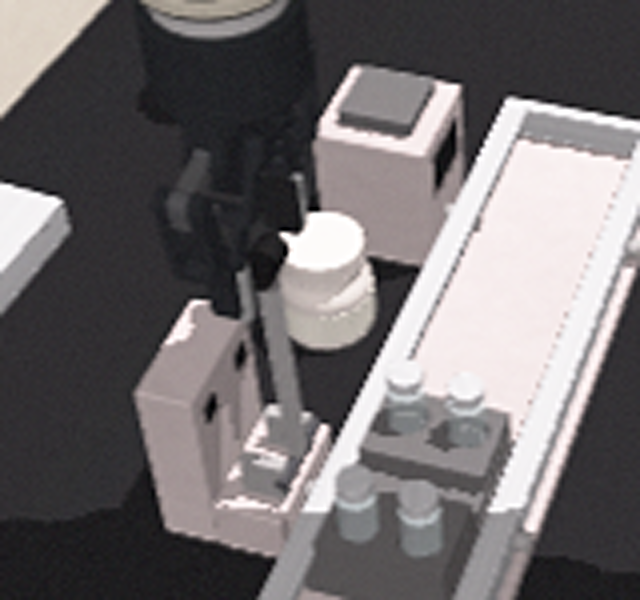

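```bash
python3 -c "
from h import *
S=lambda p:((p-np.array([190,150])+.5)*4-.5).round(0)
for x,y,z in[(.077,.123,.199),(.077,.123,.186),(.077,.153,.19),(.077,.093,.19),(.066,.153,.19),(.088,.153,.19),(.066,.093,.19)]: print((x,y,z),S(proj('side',np.append(C+RT@[x,y],z))))
"
```

```text
(0.077, 0.123, 0.199) [263. 260.]
(0.077, 0.123, 0.186) [265. 279.]
(0.077, 0.153, 0.19) [241. 313.]
(0.077, 0.093, 0.19) [287. 235.]
(0.066, 0.153, 0.19) [261. 317.]
(0.088, 0.153, 0.19) [221. 308.]
(0.066, 0.093, 0.19) [307. 239.]
```

The knob at (268,260) sits between the fingers, within a few mm of the grasp line (projected to (263,260)). I'll shift 3 mm and pinch.

Emit:
{"fn": "carry_out", "kwargs": {"rows": [{"dx":-0.003,"dy":-0.001,"dz":0,"spin":0,"gripper":0.04},{"dx":-0.003,"dy":-0.001,"dz":0,"spin":0,"gripper":0.02},{"dx":-0.003,"dy":-0.001,"dz":0,"spin":0,"gripper":0.02},{"dx":-0.003,"dy":-0.001,"dz":0,"spin":0,"gripper":0.02},{"dx":-0.003,"dy":-0.001,"dz":0,"spin":0,"gripper":0.02}], "newtons": 20}}

```text
time_s: 10.55
ee_pos: [0.6113, 0.1314, 0.1892]
tcp_rot: [0.999, 0.033, 0.001, -0.0]
wrist_force: [-0.6, -1.1, 6.1]
width: 0.0251
grip_force: 22.1
```

```bash
python3 -c "
from h import *
where()"
```

```text
t 10.55 local [0.0762 0.1249] z 0.1892 toolx yaw local -0.0045 F local [-0.7 -1.1] 6.1 w 0.0251 q7 -1.88
```

Emit:
{"fn": "carry_out", "kwargs": {"rows": [{"dx":-0.015,"dy":0,"dz":0.0003,"spin":0,"gripper":0.02},{"dx":-0.0296,"dy":0,"dz":0.002,"spin":0,"gripper":0.02},{"dx":-0.044,"dy":0,"dz":0.005,"spin":0,"gripper":0.02},{"dx":-0.058,"dy":0,"dz":0.0095,"spin":0,"gripper":0.02},{"dx":-0.0717,"dy":0,"dz":0.0154,"spin":0,"gripper":0.02}]}}

```text
time_s: 11.05
ee_pos: [0.5399, 0.1264, 0.1734]
tcp_rot: [0.999, 0.032, 0.002, 0.0]
wrist_force: [2.0, -1.7, 1.2]
width: 0.0256
grip_force: 22.2
```

```bash
python3 -c "
from h import *
where()
a=eyes.read_camera('side')[150:300,190:350];cv2.imwrite('pics/t6.png',cv2.resize(a,(640,600),interpolation=cv2.INTER_CUBIC))"
```

```text
t 11.05 local [0.0045 0.1249] z 0.1734 toolx yaw local -0.0049 F local [ 1.9 -1.8] 1.2 w 0.0256 q7 -1.91
```

View pics/t6.png

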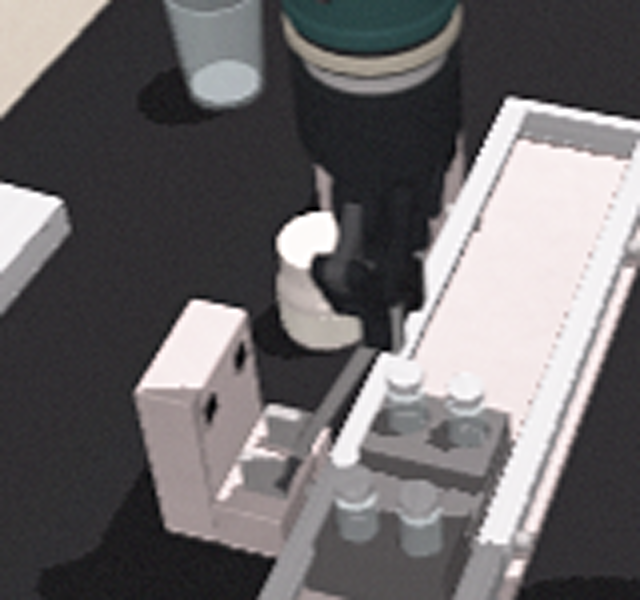

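The knob is pinched at (385,330) and the arm is following the arc. The vials are untouched, so I'll continue.

Emit:
{"fn": "carry_out", "kwargs": {"rows": [{"dx":-0.0129,"dy":0,"dz":0.0072,"spin":0,"gripper":0.02},{"dx":-0.025,"dy":0,"dz":0.0157,"spin":0,"gripper":0.02},{"dx":-0.0363,"dy":0,"dz":0.0254,"spin":0,"gripper":0.02},{"dx":-0.0465,"dy":0,"dz":0.0361,"spin":0,"gripper":0.02},{"dx":-0.0555,"dy":0,"dz":0.0477,"spin":0,"gripper":0.02}]}}

```text
time_s: 11.6
ee_pos: [0.4835, 0.1224, 0.1249]
tcp_rot: [0.999, 0.032, 0.0, 0.0]
wrist_force: [-0.8, -2.9, 3.7]
width: 0.0254
grip_force: 23.8
```

```bash
python3 -c "
from h import *
where()"
```

```text
t 11.6 local [-0.052   0.1249] z 0.1249 toolx yaw local -0.0049 F local [-1.  -2.9] 3.7 w 0.0254 q7 -1.95
```

Emit:
{"fn": "carry_out", "kwargs": {"rows": [{"dx":-0.0079,"dy":0,"dz":0.0125,"spin":0,"gripper":0.02},{"dx":-0.0144,"dy":0,"dz":0.0258,"spin":0,"gripper":0.02},{"dx":-0.0197,"dy":0,"dz":0.0396,"spin":0,"gripper":0.02},{"dx":-0.0235,"dy":0,"dz":0.0539,"spin":0,"gripper":0.02},{"dx":-0.0259,"dy":0,"dz":0.0685,"spin":0,"gripper":0.02}]}}

```text
time_s: 12.1
ee_pos: [0.4567, 0.1205, 0.0555]
tcp_rot: [0.999, 0.032, -0.001, 0.001]
wrist_force: [-2.5, -2.4, 2.0]
width: 0.0256
grip_force: 24.8
```

```bash
python3 -c "
from h import *
where()"
```

```text
t 12.1 local [-0.0788  0.1248] z 0.0555 toolx yaw local -0.0049 F local [-2.6 -2.2] 2.0 w 0.0256 q7 -2.01
```

Emit:
{"fn": "carry_out", "kwargs": {"rows": [{"dx":-0.0005,"dy":0,"dz":0.005,"spin":0,"gripper":0.02},{"dx":-0.0008,"dy":0,"dz":0.01,"spin":0,"gripper":0.02},{"dx":-0.001,"dy":0,"dz":0.013,"spin":0,"gripper":0.02},{"dx":-0.001,"dy":0,"dz":0.015,"spin":0,"gripper":0.02},{"dx":-0.001,"dy":0,"dz":0.016,"spin":0,"gripper":0.02}]}}

```text
time_s: 12.6
ee_pos: [0.4556, 0.1205, 0.0398]
tcp_rot: [0.999, 0.032, -0.001, 0.001]
wrist_force: [-4.1, -3.5, 1.8]
width: 0.0253
grip_force: 25.0
```

Emit:
{"fn": "carry_out", "kwargs": {"rows": [{"dx":0,"dy":0,"dz":0.001,"spin":0,"gripper":0.02},{"dx":0,"dy":0,"dz":0.002,"spin":0,"gripper":0.02},{"dx":0,"dy":0,"dz":0.002,"spin":0,"gripper":0.02}]}}

```text
time_s: 12.9
ee_pos: [0.4556, 0.1205, 0.0379]
tcp_rot: [0.999, 0.032, -0.001, 0.001]
wrist_force: [-4.0, -4.2, -0.2]
width: 0.0257
grip_force: 24.9
```

```bash
python3 -c "
from h import *
where()"
```

```text
t 12.9 local [-0.0799  0.1248] z 0.0379 toolx yaw local -0.0052 F local [-4.3 -3.9] -0.2 w 0.0257 q7 -2.03
```

Emit:
{"fn": "carry_out", "kwargs": {"rows": [{"dx":-0.001,"dy":0,"dz":0.001,"spin":0,"gripper":0.02},{"dx":-0.001,"dy":0,"dz":0.002,"spin":0,"gripper":0.02}]}}

```text
time_s: 13.1
ee_pos: [0.4557, 0.1205, 0.0363]
tcp_rot: [0.999, 0.032, -0.0, 0.001]
wrist_force: [-4.3, -4.6, 11.8]
width: 0.0254
grip_force: 26.2
```

Emit:
{"fn": "carry_out", "kwargs": {"rows": [{"dx":0,"dy":0,"dz":0.001,"spin":0,"gripper":0.02},{"dx":0,"dy":0,"dz":0.002,"spin":0,"gripper":0.02}]}}

```text
time_s: 13.3
ee_pos: [0.4558, 0.1206, 0.0357]
tcp_rot: [0.999, 0.032, -0.0, 0.001]
wrist_force: [-10.1, -7.3, 30.5]
width: 0.0255
grip_force: 28.5
```

```bash
python3 -c "
from h import *
where()"
```

```text
t 13.3 local [-0.0797  0.1249] z 0.0357 toolx yaw local -0.0054 F local [-10.6  -6.6] 30.5 w 0.0255 q7 -2.03
```

The arm is hard against its stop. I'll relieve the load and release.

Emit:
{"fn": "carry_out", "kwargs": {"rows": [{"dx":0.001,"dy":0,"dz":-0.002,"spin":0,"gripper":0.02},{"dx":0.001,"dy":0,"dz":-0.002,"spin":0,"gripper":0.045},{"dx":0.001,"dy":0,"dz":-0.002,"spin":0,"gripper":0.045},{"dx":0.001,"dy":0,"dz":-0.002,"spin":0,"gripper":0.045}]}}

```text
time_s: 13.7
ee_pos: [0.4575, 0.1221, 0.0362]
tcp_rot: [0.999, 0.033, 0.001, -0.001]
wrist_force: [-0.2, -0.2, -0.0]
width: 0.045
grip_force: 0.0
```

```bash
python3 -c "
from h import *
where()"
```

```text
t 13.7 local [-0.0779  0.1264] z 0.0362 toolx yaw local -0.0044 F local [-0.2 -0.2] -0.0 w 0.045 q7 -2.03
```

Emit:
{"fn": "carry_out", "kwargs": {"rows": [{"dx":-0.001,"dy":0,"dz":-0.02,"spin":0,"gripper":0.045},{"dx":-0.001,"dy":0,"dz":-0.06,"spin":0,"gripper":0.045},{"dx":-0.001,"dy":0,"dz":-0.11,"spin":0,"gripper":0.045},{"dx":-0.001,"dy":0,"dz":-0.16,"spin":0,"gripper":0.045},{"dx":-0.001,"dy":0,"dz":-0.21,"spin":0,"gripper":0.045}]}}

```text
time_s: 14.2
ee_pos: [0.4556, 0.1217, 0.2482]
tcp_rot: [0.999, 0.033, 0.0, -0.0]
wrist_force: [1.3, 1.0, -0.1]
width: 0.0449
grip_force: 0.0
```

Emit:
{"fn": "carry_out", "kwargs": {"rows": [{"dx":0,"dy":0.05,"dz":-0.02,"spin":0,"gripper":0.045},{"dx":0,"dy":0.1,"dz":-0.02,"spin":0,"gripper":0.045},{"dx":0,"dy":0.15,"dz":-0.02,"spin":0,"gripper":0.045},{"dx":0,"dy":0.2,"dz":-0.02,"spin":0,"gripper":0.045},{"dx":0,"dy":0.25,"dz":-0.02,"spin":0,"gripper":0.045}]}}

```text
time_s: 14.7
ee_pos: [0.4719, -0.1264, 0.2665]
tcp_rot: [0.999, 0.033, 0.001, 0.0]
wrist_force: [1.6, 0.1, 0.2]
width: 0.0449
grip_force: 0.0
```

```bash
python3 -c "
from h import *
where()
a=eyes.read_camera('side');b=eyes.read_camera('top');cv2.imwrite('pics/t7.png',np.hstack([cv2.resize(x,(400,600),interpolation=cv2.INTER_CUBIC) for x in(a[185:335,230:330],b[150:285,235:325])]))"
```

```text
t 14.7 local [-0.0808 -0.1225] z 0.2665 toolx yaw local -0.0042 F local [ 1.6 -0. ] 0.2 w 0.0449 q7 -1.33
```

View pics/t7.png

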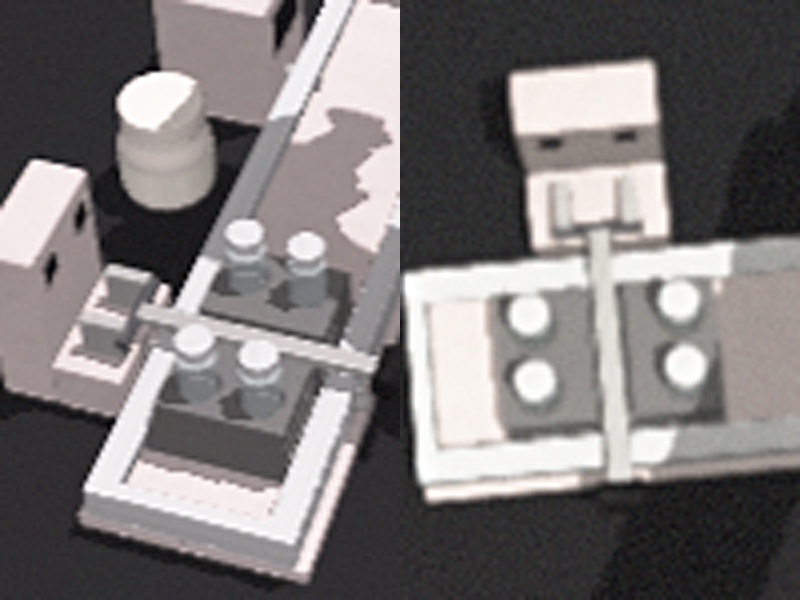

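The arm lies in the slot between the vial pairs: side crop (140,312) to (375,362), top crop (598,235) to (620,478). All four vials are standing. I'll check the arm's level before handing in.

Run:
```python
from h import *
T=lambda u,v:(235+(u-400+.5)*90/400-.5,150+(v+.5)*135/600-.5); S=lambda u,v:(230+(u+.5)/4-.5,185+(v+.5)/4-.5)
P,e=tri(T(620,478),S(375,362)); print(loc(P).round(4),P[2].round(4),e.round(4))
P,e=tri(T(600,250),S(150,313)); print(loc(P).round(4),P[2].round(4),e.round(4))
v=np.array([loc(onz("top",T(*p),.094)) for p in[(530,315),(535,381),(679,300),(686,366)]]); print(v.round(4).tolist(),v.mean(0))
```

```text
[-0.0677  0.1246] 0.0585 0.0004
[0.0616 0.125 ] 0.0552 0.0045
[[0.019, 0.1634], [-0.0166, 0.1637], [0.0196, 0.0841], [-0.0161, 0.0837]] [0.00146038 0.12373225]
```

The arm is level within measurement error. To be certain it is on its stop, I'll touch the knob gently from above with closed fingers; its top should be at z ≈ 0.061.

Emit:
{"fn": "carry_out", "kwargs": {"rows": [{"dx":0.002,"dy":-0.05,"dz":0,"spin":0,"gripper":0},{"dx":0.002,"dy":-0.1,"dz":0,"spin":0,"gripper":0},{"dx":0.002,"dy":-0.15,"dz":0,"spin":0,"gripper":0},{"dx":0.002,"dy":-0.2,"dz":0,"spin":0,"gripper":0},{"dx":0.002,"dy":-0.247,"dz":0.02,"spin":0,"gripper":0}]}}

```text
time_s: 15.3
ee_pos: [0.459, 0.1247, 0.2486]
tcp_rot: [0.999, 0.033, 0.003, -0.001]
wrist_force: [0.9, 0.3, -0.1]
width: -0.0003
grip_force: 0.0
```

Emit:
{"fn": "carry_out", "kwargs": {"rows": [{"dx":0,"dy":0,"dz":0.03,"spin":0,"gripper":0},{"dx":0,"dy":0,"dz":0.075,"spin":0,"gripper":0},{"dx":0,"dy":0,"dz":0.12,"spin":0,"gripper":0},{"dx":0,"dy":0,"dz":0.15,"spin":0,"gripper":0},{"dx":0,"dy":0,"dz":0.16,"spin":0,"gripper":0}]}}

```text
time_s: 15.8
ee_pos: [0.4556, 0.1212, 0.0836]
tcp_rot: [0.999, 0.033, -0.003, 0.0]
wrist_force: [-1.1, 0.1, -0.1]
width: 0.0002
grip_force: 0.0
```

```bash
python3 -c "
from h import *
togo(-.078,.1247,.063,0)"
```

```text
t 15.8 local [-0.0799  0.1256] z 0.0836 toolx yaw local -0.0038 F local [-1.   0.2] -0.1 w 0.0002 q7 -2.0
togo d [0.002  0.0009 0.0206] spin -0.0038
```

Emit:
{"fn": "carry_out", "kwargs": {"rows": [{"dx":0.002,"dy":0.001,"dz":0.006,"spin":0,"gripper":0},{"dx":0.002,"dy":0.001,"dz":0.012,"spin":0,"gripper":0},{"dx":0.002,"dy":0.001,"dz":0.016,"spin":0,"gripper":0},{"dx":0.002,"dy":0.001,"dz":0.018,"spin":0,"gripper":0},{"dx":0.002,"dy":0.001,"dz":0.018,"spin":0,"gripper":0}]}}

```text
time_s: 16.3
ee_pos: [0.4602, 0.1202, 0.069]
tcp_rot: [0.999, 0.032, 0.001, -0.0]
wrist_force: [-0.0, 0.6, -1.7]
width: -0.0002
grip_force: 0.0
```

Emit:
{"fn": "carry_out", "kwargs": {"rows": [{"dx":0,"dy":0,"dz":0.001,"spin":0,"gripper":0},{"dx":0,"dy":0,"dz":0.002,"spin":0,"gripper":0}]}}

```text
time_s: 16.5
ee_pos: [0.46, 0.1202, 0.0668]
tcp_rot: [0.999, 0.032, 0.0, -0.0]
wrist_force: [-1.2, 0.4, -0.3]
width: -0.0002
grip_force: 0.0
```

Emit:
{"fn": "carry_out", "kwargs": {"rows": [{"dx":-0.002,"dy":0,"dz":0.0015,"spin":0,"gripper":0},{"dx":-0.002,"dy":0,"dz":0.003,"spin":0,"gripper":0},{"dx":-0.002,"dy":0,"dz":0.003,"spin":0,"gripper":0}]}}

```text
time_s: 16.8
ee_pos: [0.4575, 0.1199, 0.0633]
tcp_rot: [0.999, 0.032, -0.0, 0.0]
wrist_force: [-0.1, -0.1, 1.0]
width: 0.0002
grip_force: 0.0
```

Emit:
{"fn": "carry_out", "kwargs": {"rows": [{"dx":0,"dy":0,"dz":0.001,"spin":0,"gripper":0},{"dx":0,"dy":0,"dz":0.0015,"spin":0,"gripper":0}]}}

```text
time_s: 17.0
ee_pos: [0.4578, 0.12, 0.0619]
tcp_rot: [0.999, 0.032, -0.0, 0.0]
wrist_force: [0.0, -0.1, -0.2]
width: 0.0004
grip_force: 0.0
```

Emit:
{"fn": "carry_out", "kwargs": {"rows": [{"dx":0,"dy":0,"dz":0.001,"spin":0,"gripper":0},{"dx":0,"dy":0,"dz":0.001,"spin":0,"gripper":0}]}}

```text
time_s: 17.2
ee_pos: [0.4578, 0.12, 0.061]
tcp_rot: [0.999, 0.032, 0.0, 0.0]
wrist_force: [-0.1, 0.5, 0.4]
width: 0.0
grip_force: 0.6
```

Emit:
{"fn": "carry_out", "kwargs": {"rows": [{"dx":0,"dy":0,"dz":0.0005,"spin":0,"gripper":0},{"dx":0,"dy":0,"dz":0.001,"spin":0,"gripper":0}]}}

```text
time_s: 17.4
ee_pos: [0.4579, 0.12, 0.0606]
tcp_rot: [0.999, 0.032, 0.0, 0.0]
wrist_force: [-2.2, -0.7, 11.4]
width: -0.0
grip_force: 6.2
```

Firm contact at z = 0.061, where a fully folded arm's knob top should be, so the arm is on its stop. I'll retreat and hand in.

Emit:
{"fn": "carry_out", "kwargs": {"rows": [{"dx":0,"dy":0,"dz":-0.01,"spin":0,"gripper":0},{"dx":0,"dy":0,"dz":-0.05,"spin":0,"gripper":0},{"dx":0,"dy":0,"dz":-0.1,"spin":0,"gripper":0},{"dx":0,"dy":0,"dz":-0.15,"spin":0,"gripper":0},{"dx":0,"dy":0,"dz":-0.15,"spin":0,"gripper":0}]}}

```text
time_s: 17.9
ee_pos: [0.4618, 0.1214, 0.2169]
tcp_rot: [0.999, 0.032, 0.006, -0.001]
wrist_force: [0.3, 0.4, -1.0]
width: 0.0002
grip_force: 0.0
```

Emit:
{"fn": "carry_out", "kwargs": {"rows": [{"dx":0,"dy":0,"dz":0,"spin":0,"gripper":0},{"dx":0,"dy":0,"dz":0,"spin":0,"gripper":0}]}}

```text
time_s: 18.1
ee_pos: [0.457, 0.1196, 0.2093]
tcp_rot: [0.999, 0.032, -0.001, 0.0]
wrist_force: [-0.5, 0.0, -0.3]
width: 0.0003
grip_force: 0.0
```

```bash
python3 -c "
from h import *
where(); print(r.close_job())"
```

```text
t 18.1 local [-0.0786  0.1239] z 0.2093 toolx yaw local -0.0048 F local [-0.5  0.1] -0.3 w 0.0003 q7 -1.91
the job is handed in; nothing more can be done
None
```

The job is handed in at 18.1 s: the carrier is clicked into the clamp station (highest push reading 6.5 N), all four vials are standing, and the arm is folded onto its stop, though seating it briefly read 30.5 N at the wrist, over 25 N if that limit also covers the arm.

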